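Lift the pin plate off its guide dowels and park it on the basin

TASK

The agar tray has been stamped. Take the pin plate by its handle, lift it straight up and level off the two guide dowels so that it does not bind, and lower it, still held, onto the rim of the white pin basin with all its pins hanging inside; then let go. Leave the stamped agar tray in its nest, do not lift or shove the stand, and leave the dish, the jar and the timer beside it where they are.

Things in the scene. Friction and masses are not known exactly. Their poses are not given: they have to be found in the camera images.
- pin_plate: Aluminium plate 90 x 186 x 10 mm (own x, y, z), 0.35 to 0.65 kg, balanced under its handle; a half turn about z is the same. Origin: middle of its underside; z up. 24 steel pins (field 54 x 90 mm) hang 18 mm below the underside. Brass guide bushes at own y = +-79 mm: 23 mm outside, 13.5 mm bore, from the underside to 24 mm above it.
- handle (a point): Middle of the pin plate's metal bridge handle: level round bar, 14 mm diameter, 92 mm long along the plate's own y, its centre 50 mm above the plate's underside. Posts of 11 mm diameter 38 mm either side of the middle; between them about 60 mm of free bar with 33 mm of air below. Axes as pin_plate.
- stand: Stamping stand, loose on four rubber feet, 2.2 kg: grey base 110 x 196 mm (own x, y), its top 20 mm above the bench. Origin: middle of its underside, on the bench; z up. Two steel dowels at own y = +-79 mm, each with a 22 mm shoulder that ends 48 mm above the bench; at the start the pin plate's underside rests on the shoulders, axes along the stand's.
- dowel_1 (a point): Tip of the dowel at the stand's own y = +79 mm, 92 mm above the bench; 12 mm diameter (1.5 mm play in the bush), tapered over the last 6 mm. The bushes are free once the pin plate's underside is above the tips: a rise of 44 mm.
- dowel_2 (a point): Tip of the like dowel at the stand's own y = -79 mm.
- agar_tray: Rectangular clear agar tray 86 x 127 x 14 mm lying with 1 mm play in the nest of the stand under the pin plate, its underside 20 mm above the bench. Origin: middle of its underside; axes along the stand's.
- pin_basin: Open white plastic basin, 0.45 kg, loose on the bench: 88 x 140 mm outside (own x, y; foot 96 x 148 mm), 80 x 132 mm inside, walls and floor 4 mm. Origin: middle of its underside, on the bench; z up. A half turn is the same.
- rim (a point): Middle of the basin's mouth at rim height, 34 mm above the bench. The parked pin plate lies level across the rim, underside at this height, its long way along the basin's long way (own y), pins inside. Axes as pin_basin.
- spare_dish: Bystander: round agar dish, 90 mm diameter, 15 mm high, flat on the bench near the front. Origin: middle of its underside.
- white_jar: Bystander: white screw-lid jar, 62 mm diameter, 60 mm high, between stand and basin. Origin: middle of its underside.
- bench_timer: Bystander: bench timer 38 x 66 x 62 mm, behind on the left. Origin: middle of its underside.

How it is judged (in metres and radians):
On the way, in this order (a step that is already met when the one before it is completed fails the run):
1. the pin plate is straight above the stand, clear of both dowels, and level (z of pin_plate in the frame of stand above 0.093 m and horizontal distance between pin_plate and stand below 0.03 m and angle between pin_plate's own z axis and vertical below 0.1 rad), for 0.04 s.
2. the pin plate, still held by the gripper, is down on the basin's rim (within 5 mm) with its pins inside (z of pin_plate in the frame of pin_basin below 0.039 m and horizontal distance between pin_plate and pin_basin below 0.025 m and angle between the y axis of pin_plate and the y axis of pin_basin, either way round below 0.35 rad and contact force between the fingers and pin_plate above 1 N), for 0.06 s.
At the end, for the whole second after the job is handed in: Pin plate released, at rest on the upright basin's rim: underside 30 to 37 mm above the basin's underside, level within 3 degrees, within 25 mm of the basin's middle and 20 degrees of its long way; agar tray in the nest (within 8 mm), stand level and standing (z of pin_plate in the frame of pin_basin between 0.03 and 0.037 m and horizontal distance between pin_plate and pin_basin below 0.025 m and angle between the y axis of pin_plate and the y axis of pin_basin, either way round below 0.35 rad and angle between each of pin_plate, pin_basin's own z axis and vertical below 0.05 rad and linear speed of pin_plate below 0.02 m/s and height (world z) of pin_basin below 0.006 m and horizontal distance between agar_tray and stand below 0.008 m and z of agar_tray in the frame of stand below 0.025 m and angle between stand's own z axis and vertical below 0.03 rad); the robot touches nothing.
It fails at once if the pin plate is cocked by more than 3 degrees while still on the dowels (z of pin_plate in the frame of stand below 0.09 m and horizontal distance between pin_plate and stand below 0.02 m and angle between pin_plate's own z axis and vertical above 0.053 rad).
It fails at once if the stand is lifted by more than 5 mm or shoved by more than 25 mm (height (world z) of stand above 0.005 m or distance of stand from where it was at the start of the episode above 0.025 m).
It fails at once if the spare dish, jar or timer is moved by more than 30 mm (distance of any of spare_dish, white_jar, bench_timer from where it was at the start of the episode above 0.03 m).
It also fails if it takes over 48 s, if anything falls off the work surface, if the arm or the gripper's body presses on something with over 40 N, if the wrist force passes 120 N, or if a joint passes its speed limit or range.

ROBOT

A 6-joint arm with a two-finger parallel gripper is mounted at the origin on a cart in front of the work surface, level with it; the furniture and walls round the work are solid. World frame = base frame: x ahead of the robot, y to its left, z up, the work surface at z = 0. Lengths are in mm, angles in rad, forces in N, time in s.
With the tool pointing down it reaches from about 300 to 775 mm from the base axis. Payload 14.6 kg.
Tool frame: the origin (TCP) lies midway between the tips of the shut fingers; the grasp point (between the pads) lies 19 mm behind it; z points along the fingers, y is the line along which they close (so a half turn about z gives the same grasp; the last joint's range is limited). The gripper opens to 94 mm and grips with 3 to 60 N. Pads are 16 mm wide; open, the fingers measure 119 mm over their backs; the gripper's body (75 mm by 177 mm) begins 78 mm behind the grasp point.
Start: joints at [1.263, 0.3, 1.521, -0, 1.321, -0.067], TCP at [131.162, 534.122, 205.446] pointing down, gripper open.
Joint ranges: [-3.03, 3.03], [-0.79, 2.21], [0.23, 2.52], [-1.04, 4.18], [0, 3.07], [-2.55, 2.55]. Speed limits (rad/s): [2.22, 2.22, 2.57, 3.14, 3.14, 3.14].

INTERFACE

Orientations are given as [roll, pitch, yaw] about the fixed x, y, z axes, in that order (R = Rz(yaw) Ry(pitch) Rx(roll)).
In Python, from cell import manip, camera gives the robot as it stands.
- The arm moves only by the tool move_arm, never from a script. Its arguments are lists of equal length, an entry for each row: "dp": the shift along the world's x, y, z in mm, a list of three; "rotation": the turn, a rotation vector about the world's x, y, z in rad, a list of three; "hand": the opening, from 0 (shut) to 1 (fully open). A call has 1 to 10 rows; each row shifts and turns the commanded pose from where the row before left it; what a row does not reach is not made up. A row lasts 1/8 s, in which the tool goes at most 62.5 mm and 10.7 degrees, less where a joint would pass 70% of its speed; a pose out of reach is approached as far as the arm can. A call with a gripper value outside its range is refused whole. The fingers move at their own pace and stop on an object; "newtons" is the grip in N (left out, the last holds). Time passes only in rows, so rows that do not move let the fingers close. It gives the time, the measured TCP pose, the force, the opening and the grip force at its end, in the units of the state.
- manip.read_state(): the state, without advancing time (a new reading comes with each control period).
- camera(name): name is "scene" or "top" or "wrist"; returns a dict with "image" (400x640x3 uint8, red, green, blue), "fx", "fy", "cx", "cy" (pixels), "R" (3x3) and "t" (3): a world point X has camera coordinates R X + t; the wrist camera has in their place "mount" (4x4, takes a point from camera to tool coordinates, whose origin is the TCP and whose axes are the flange's). Camera axes: x right, y down, z forward; pixel columns grow to the right and rows downward; lengths in mm; the calibration is good to about 2 mm. A picture is of the moment at which its call begins: read the wrist's pose just before it. There is no depth.
- manip.sign_off(): hands the job in; it is judged then, once.
The state is a dict: "clock": time; "joints": joint angles; "qd": joint speeds; "effort": joint torques, N m; "eef_pos": TCP position; "eef_rot": TCP orientation; "wrist_force": force on the tool from outside, world axes, zero at the start; "moment": the same for the moment, N m; "finger_gap": finger opening in mm; "finger_force": force on a finger pad.
Only numpy, scipy, OpenCV 4.12 (cv2) and the standard library are available. Lean on these libraries where they do the work, as an engineer would, in place of code of your own. Each camera call takes 0.05 s, during which the arm holds its last target. There are 200 camera calls.

## Working session

There is one attempt and no reset: what is moved stays moved. The work goes in short steps, Python scripts to look and compute and a tool call to move; the robot and the scene stay as the last step left them, time stands still between calls to the robot, and variables do not carry over. Pictures are saved under pics/ and viewed, at most 10 in all, crops included, and the job is handed in when it is done.

Besides the shell and the picture viewer there is one more tool, called after ">>>" as name(argument=value, ...) on one line, values as JSON. move_arm: Moves the arm, as the interface text tells. Its arguments: {"type":"object","properties":{"dp":{"type":"array","items":{"type":"array","items":{"type":"number"}}},"rotation":{"type":"array","items":{"type":"array","items":{"type":"number"}}},"hand":{"type":"array","items":{"type":"number"}},"newtons":{"type":"number"}},"required":["dp","rotation","hand"]}

```bash
mkdir -p pics; cat > h.py <<'E'
import numpy as np, cv2
from cell import manip, camera
def cam(name):
    s=manip.read_state(); c=camera(name); c['s']=s
    return c
def save(c,f): cv2.imwrite('pics/'+f,c['image'][:,:,::-1])
def pose(c):
    """camera->world R,t"""
    if 'mount' in c:
        from scipy.spatial.transform import Rotation as Ro
        M=np.array(c['mount']); R=Ro.from_euler('xyz',c['s']['eef_rot']).as_matrix()
        return R@M[:3,:3], R@M[:3,3]+np.array(c['s']['eef_pos'])
    R=np.array(c['R']); return R.T, -R.T@np.array(c['t'])
def ray(c,u,v,z):
    R,o=pose(c); d=R@np.array([(u-c['cx'])/c['fx'],(v-c['cy'])/c['fy'],1]); return o+d*(z-o[2])/d[2]
def proj(c,X):
    R,o=pose(c); p=R.T@(np.array(X)-o); return c['fx']*p[0]/p[2]+c['cx'],c['fy']*p[1]/p[2]+c['cy']
E
python3 - <<'E'
from h import *
print(manip.read_state())
for n in('top','scene'):
    c=cam(n); save(c,n+'1.png'); print(n,c['fx'],pose(c))
E
```

```text
{'clock': 0.0, 'joints': array([ 1.26337880e+00,  3.00461155e-01,  1.52157247e+00, -5.33879636e-06,
        1.32071516e+00, -6.66135689e-02]), 'qd': array([ 0.00056563, -0.00077878, -0.00022501,  0.0003933 ,  0.00117095,
       -0.00024506]), 'effort': array([ 3.12139919e-04, -5.31820428e+01, -3.52732337e+01,  7.08386069e-02,
        2.45554018e-02, -9.47714125e-05]), 'eef_pos': array([131.09742736, 533.87601651, 204.89543397]), 'eef_rot': array([-3.14043874e+00, -7.17973148e-05,  2.90078998e+00]), 'wrist_force': array([ 0.13602447, -0.08978848,  0.32056045]), 'moment': array([-0.01168732, -0.04338647,  0.01034248]), 'finger_force': 0.0, 'finger_gap': 94.13174078377256}
top 427.49440152030166 (array([[-0.01685734, -0.99612102,  0.08636406],
       [-0.99985691,  0.0166722 , -0.00286464],
       [ 0.00141365, -0.0864    , -0.99625953]]), array([ 421.38616554,   -8.38996599, 1140.11916104]))
scene 447.9143509503965 (array([[ 0.75638688, -0.37138452,  0.5384723 ],
       [-0.65399948, -0.44545747,  0.61143464],
       [ 0.01278915, -0.81464175, -0.57982347]]), array([-184.78729499, -823.64459048,  845.23913411]))
```

View pics/top1.png

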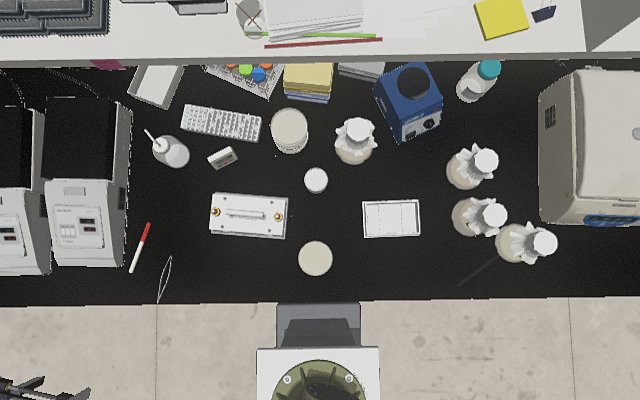

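View pics/scene1.png

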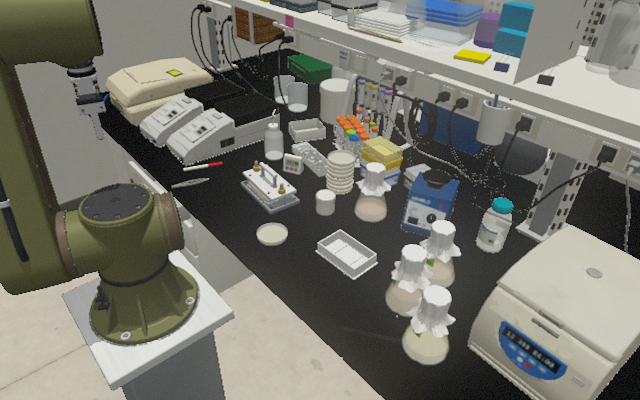

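The top view shows the plate with brass bushes at about (215,212) and (278,216). The basin is at (391,218), the jar at (316,180), the dish at (316,258) and the timer at (222,157). Next I'll measure the bushes and the basin.

```bash
python3 - <<'E'
from h import *
c=cam('top'); im=c['image']; hsv=cv2.cvtColor(im,cv2.COLOR_RGB2HSV)
m=cv2.inRange(hsv,(10,90,60),(32,255,255)); m[:195]=0;m[235:]=0;m[:,:205]=0;m[:,295:]=0
n,l,st,ce=cv2.connectedComponentsWithStats(m)
P=[]
for i in range(1,n):
    if st[i,4]>5: print(st[i],ce[i],ray(c,*ce[i],72)); P.append(ray(c,*ce[i],72))
g=cv2.inRange(hsv,(0,0,110),(180,90,255))
for (x0,x1,y0,y1,z) in((355,430,190,245,34),(200,295,185,245,58)):
    k=np.zeros_like(g);k[y0:y1,x0:x1]=g[y0:y1,x0:x1]
    q=max(cv2.findContours(k,0,2)[0],key=cv2.contourArea)
    W=np.array([ray(c,u,v,z)[:2] for u,v in q[:,0]],np.float32)
    print(cv2.minAreaRect(W), cv2.boxPoints(cv2.minAreaRect(W)))
E
```

```text
[210 207  10   9  41] [215.41463415 211.43902439] [505.2354136 249.6037193  72.       ]
[274 213   8   8  34] [277.76470588 216.76470588] [489.25790826  93.60857509  72.        ]
((483.5301818847656, -195.76878356933594), (95.27714538574219, 147.13267517089844), 1.6558127403259277) [[ 433.78577  -123.609695]
 [ 438.03723  -270.68094 ]
 [ 533.2746   -267.92786 ]
 [ 529.02313  -120.85663 ]]
((495.7496032714844, 170.11007690429688), (193.80160522460938, 105.20169067382812), 84.25503540039062) [[433.71313   78.96136 ]
 [538.3864    68.430595]
 [557.7861   261.2588  ]
 [453.1128   271.78955 ]]
```

Bush spacing comes out at 156.8 mm, where 158 is expected. The plate is at about (497,172) with yaw -0.10. The basin is at about (484,-196) with yaw +0.03. Moving above the handle.

>>> move_arm(dp=[[36,-36,4],[36,-36,4],[36,-36,4],[36,-36,4],[37,-36,4],[37,-36,4],[37,-36,4],[37,-36,4],[37,-37,4],[37,-37,4]], rotation=[[0,0,-0.143],[0,0,-0.143],[0,0,-0.143],[0,0,-0.143],[0,0,-0.143],[0,0,-0.143],[0,0,-0.143],[0,0,-0.143],[0,0,-0.143],[0,0,-0.143]], hand=[1,1,1,1,1,1,1,1,1,1])

```text
clock: 1.4
eef_pos: [498.1, 170.7, 245.4]
eef_rot: [-3.141, 0.0, 1.466]
wrist_force: [0.2, 0.5, -0.3]
finger_gap: 93.8
finger_force: 0.0
```

>>> move_arm(dp=[[0,0,0],[0,0,0]], rotation=[[0,0,0],[0,0,0]], hand=[1,1])

```text
clock: 1.65
eef_pos: [496.7, 172.4, 245.1]
eef_rot: [-3.141, 0.0, 1.472]
wrist_force: [-0.3, -0.5, -1.4]
finger_gap: 93.8
finger_force: 0.0
```

```bash
python3 - <<'E'
from h import *
c=cam('wrist'); save(c,'w1.png'); s=c['s']; print(s['eef_pos'],s['eef_rot'],s['joints'],s['clock'],c['fx'],pose(c))
for y in(79,-79):
    a=-0.102; print(proj(c,[497.2-np.sin(a)*y,171.6+np.cos(a)*y,72]))
E
```

```text
[496.71850502 172.38268877 245.10865139] [-3.14081039e+00  1.12774395e-04  1.47183274e+00] [2.64281941e-01 2.17575099e-01 1.53160581e+00 1.75286898e-04
 1.39318303e+00 3.63214538e-01] 1.65 310.2875795597084 (array([[ 9.95027389e-01, -9.60457009e-02, -2.63764584e-02],
       [-9.96007821e-02, -9.60617356e-01, -2.59410833e-01],
       [-4.22388478e-04,  2.60748000e-01, -9.65406807e-01]]), array([503.15142347, 247.98671691, 423.21349863]))
(np.float64(317.5336938206992), np.float64(113.9424053557089))
(np.float64(317.0451271102027), np.float64(247.95496332481406))
```

View pics/w1.png

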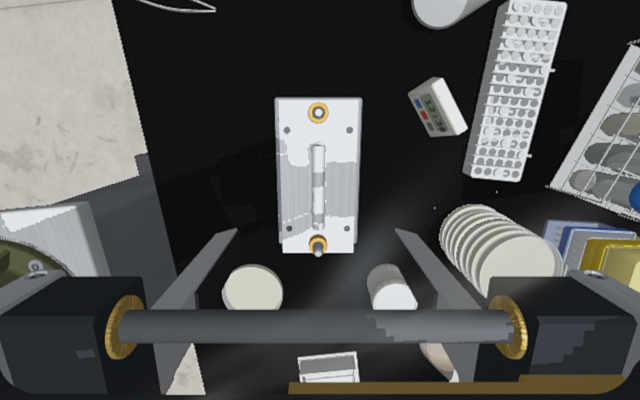

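The wrist view shows the bushes at (318,112) and (318,244) and the handle from v=145 to v=230, all close to prediction. A quick refinement before descending.

```bash
python3 - <<'E'
from h import *
c=cam('wrist'); hsv=cv2.cvtColor(c['image'],cv2.COLOR_RGB2HSV)
m=cv2.inRange(hsv,(10,90,60),(32,255,255)); m[:90]=0;m[265:]=0;m[:,:290]=0;m[:,345:]=0
n,l,st,ce=cv2.connectedComponentsWithStats(m)
for i in range(1,n):
    if st[i,4]>15:
        x,y,w,h,a=st[i]; print(st[i],ray(c,x+(w-1)/2,y+(w-1)/2,72))
for v in(145,230): print(ray(c,318,v,103))
print(pose(c)[1])
E
```

```text
[309 103  20  20 198] [506.24932177 252.0098457   72.        ]
[310 235  17  19 160] [490.87860154  99.72640262  72.        ]
[502.36236772 219.9610906  103.        ]
[493.42350651 128.12906    103.        ]
[502.85613741 248.3697005  423.38349579]
```

>>> move_arm(dp=[[1,1,-30],[0,0,-35],[0,0,-35],[0,0,-30],[0,0,-20],[0,0,-10],[0,0,-6],[0,0,0]], rotation=[[0,0,0],[0,0,0],[0,0,0],[0,0,0],[0,0,0],[0,0,0],[0,0,0],[0,0,0]], hand=[1,1,1,1,1,1,1,1])

```text
clock: 2.75
eef_pos: [498.2, 173.4, 79.7]
eef_rot: [3.141, -0.0, 1.471]
wrist_force: [0.2, 0.4, -0.6]
finger_gap: 94.2
finger_force: 0.0
```

```bash
python3 - <<'E'
from h import *
c=cam('wrist'); save(c,'w2.png'); print(c['s']['eef_pos'],c['s']['eef_rot'])
E
```

```text
[498.19871177 173.36470666  79.72932016] [ 3.14126430e+00 -1.40109524e-04  1.47126430e+00]
```

View pics/w2.png

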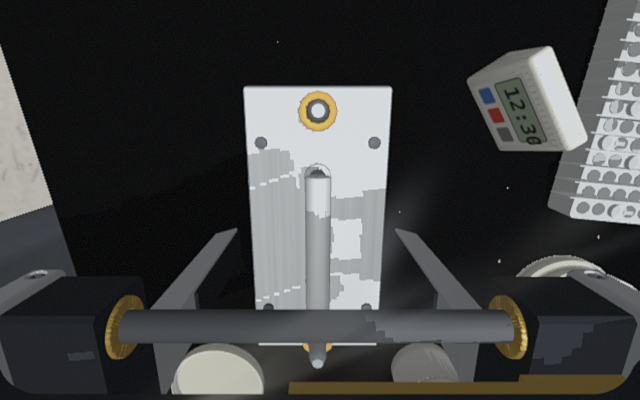

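The bar (u≈318) is midway between the fingers, so I'll close on it.

>>> move_arm(dp=[[0,0,0],[0,0,0],[0,0,0],[0,0,0],[0,0,0],[0,0,0],[0,0,0],[0,0,0]], rotation=[[0,0,0],[0,0,0],[0,0,0],[0,0,0],[0,0,0],[0,0,0],[0,0,0],[0,0,0]], hand=[0,0,0,0,0,0,0,0], newtons=40)

```text
clock: 3.8
eef_pos: [498.1, 173.1, 79.4]
eef_rot: [-3.142, -0.0, 1.471]
wrist_force: [-0.3, -0.3, -0.4]
finger_gap: 17.8
finger_force: 0.0
```

>>> move_arm(dp=[[0,0,0],[0,0,0],[0,0,0]], rotation=[[0,0,0],[0,0,0],[0,0,0]], hand=[0,0,0], newtons=40)

```text
clock: 4.18
eef_pos: [498.2, 173.1, 79.5]
eef_rot: [3.142, -0.0, 1.471]
wrist_force: [1.8, 0.3, 0.2]
finger_gap: 12.9
finger_force: 40.0
```

>>> move_arm(dp=[[0,0,2],[0,0,2],[0,0,2],[0,0,2],[0,0,0]], rotation=[[0,0,0],[0,0,0],[0,0,0],[0,0,0],[0,0,0]], hand=[0,0,0,0,0])

```text
clock: 4.8
eef_pos: [498.2, 173.2, 87.6]
eef_rot: [3.141, -0.0, 1.471]
wrist_force: [-1.1, -0.1, -3.5]
finger_gap: 12.9
finger_force: 40.0
```

>>> move_arm(dp=[[0,0,4],[0,0,4],[0,0,4],[0,0,4],[0,0,4],[0,0,4],[0,0,0]], rotation=[[0,0,0],[0,0,0],[0,0,0],[0,0,0],[0,0,0],[0,0,0],[0,0,0]], hand=[0,0,0,0,0,0,0])

```text
clock: 5.68
eef_pos: [498.3, 173.2, 111.8]
eef_rot: [3.141, -0.0, 1.471]
wrist_force: [-0.0, -0.8, -3.2]
finger_gap: 13.1
finger_force: 40.0
```

>>> move_arm(dp=[[0,0,4],[0,0,4],[0,0,4],[0,0,4],[0,0,5],[0,0,8],[0,0,10],[0,0,10],[0,0,10],[0,0,0]], rotation=[[0,0,0],[0,0,0],[0,0,0],[0,0,0],[0,0,0],[0,0,0],[0,0,0],[0,0,0],[0,0,0],[0,0,0]], hand=[0,0,0,0,0,0,0,0,0,0])

```text
clock: 6.92
eef_pos: [498.5, 173.2, 171.3]
eef_rot: [3.14, -0.001, 1.471]
wrist_force: [0.7, 0.6, -4.1]
finger_gap: 12.8
finger_force: 40.0
```

```bash
python3 - <<'E'
from h import *
c=cam('scene'); save({'image':cv2.resize(c['image'][90:310,200:440],None,fx=2.5,fy=2.5)},'s2.png'); s=c['s'];print(s['eef_pos'],s['eef_rot'],s['moment'],s['wrist_force'])
E
```

```text
[498.50294133 173.21887511 171.34740889] [ 3.14021087e+00 -5.43443514e-04  1.47081133e+00] [-0.03926822  0.08514786 -0.00183891] [ 0.6586877   0.58727563 -4.05096064]
```

View pics/s2.png

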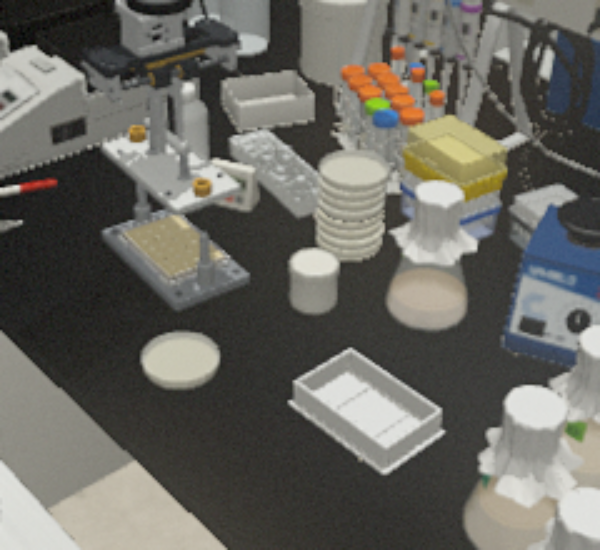

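The plate is clear of the dowels and level, and the tray is still in its nest. I'll check the basin centre from the scene view rim corners, at crop pixels (350,349), (441,408), (386,447) and (291,385).

```bash
python3 - <<'E'
from h import *
c=cam('scene')
P=np.array([ray(c,200+u/2.5,90+v/2.5,34) for u,v in((350,349),(441,408),(386,447),(291,385))])
print(P,P.mean(0))
E
```

```text
[[ 525.17237069 -135.09813279   34.        ]
 [ 531.44213241 -269.14689487   34.        ]
 [ 444.69255664 -272.83132294   34.        ]
 [ 433.14321103 -138.35329459   34.        ]] [ 483.61256769 -203.8574113    34.        ]
```

>>> move_arm(dp=[[0,0,10],[0,-20,5],[-1,-42,0],[-2,-45,0],[-2,-45,0],[-2,-45,0],[-2,-45,0],[-2,-45,0],[-2,-40,0],[-1,-28,0]], rotation=[[0,0,0],[0,0,0],[0,0,0.019],[0,0,0.019],[0,0,0.019],[0,0,0.019],[0,0,0.019],[0,0,0.019],[0,0,0.016],[0,0,0]], hand=[0,0,0,0,0,0,0,0,0,0])

```text
clock: 8.28
eef_pos: [483.3, -184.4, 185.8]
eef_rot: [3.142, 0.0, 1.6]
wrist_force: [0.3, -0.1, -3.6]
finger_gap: 13.4
finger_force: 40.0
```

>>> move_arm(dp=[[0,-17,0],[0,0,0],[0,0,0]], rotation=[[0,0,0],[0,0,0],[0,0,0]], hand=[0,0,0])

```text
clock: 8.65
eef_pos: [484.1, -198.2, 185.5]
eef_rot: [-3.142, -0.0, 1.601]
wrist_force: [0.0, -0.2, -4.2]
finger_gap: 12.8
finger_force: 40.0
```

```bash
python3 - <<'E'
from h import *
c=cam('scene'); save({'image':cv2.resize(c['image'][90:310,200:440],None,fx=2.5,fy=2.5)},'s3.png'); s=c['s'];print(s['eef_pos'],s['eef_rot'],s['moment'],s['wrist_force'])
E
```

```text
[ 484.13202477 -198.24856551  185.47714194] [-3.14151076e+00 -2.16495285e-04  1.60128248e+00] [-0.06024005  0.0654039   0.00809789] [ 0.03116004 -0.16412332 -4.18962176]
```

View pics/s3.png

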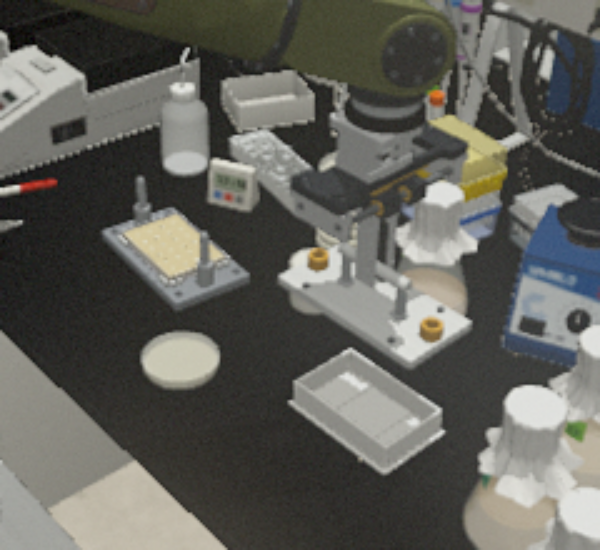

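The plate is above the basin. The two views put the basin centre at about (485,-201). I'll lower until the pin tips are just at the rim, then look.

>>> move_arm(dp=[[0,-1,-10],[0,-1,-20],[0,-1,-25],[0,0,-20],[0,0,-15],[0,0,-8],[0,0,-4],[0,0,0],[0,0,0]], rotation=[[0,0,0.01],[0,0,0],[0,0,0],[0,0,0],[0,0,0],[0,0,0],[0,0,0],[0,0,0],[0,0,0]], hand=[0,0,0,0,0,0,0,0,0])

```text
clock: 9.82
eef_pos: [484.4, -202.0, 84.0]
eef_rot: [3.141, 0.0, 1.611]
wrist_force: [0.6, 0.1, -3.5]
finger_gap: 12.8
finger_force: 40.0
```

```bash
python3 - <<'E'
from h import *
c=cam('scene'); a=cv2.resize(c['image'][190:290,280:400],None,fx=5,fy=5)
save({'image':a},'s4.png'); print(c['s']['eef_pos'],c['s']['eef_rot'])
E
```

```text
[ 484.41114997 -202.02757417   83.95757249] [3.14082228e+00 4.14144848e-04 1.61075901e+00]
```

View pics/s4.png

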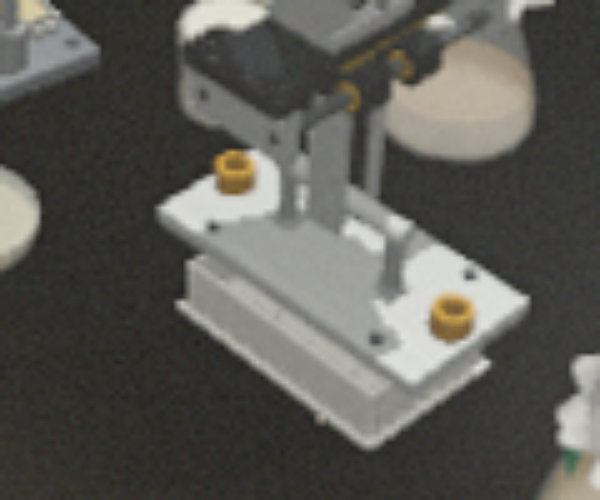

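The plate is aligned and parallel over the basin, with an even overhang (left plate corner (160,210), rim corner (188,262)). Continuing down.

>>> move_arm(dp=[[0,0,-3],[0,0,-3],[0,0,-3],[0,0,-3],[0,0,-2],[0,0,-1],[0,0,0]], rotation=[[0,0,0],[0,0,0],[0,0,0],[0,0,0],[0,0,0],[0,0,0],[0,0,0]], hand=[0,0,0,0,0,0,0])

```text
clock: 10.75
eef_pos: [484.1, -201.9, 68.4]
eef_rot: [-3.142, -0.0, 1.611]
wrist_force: [-0.8, -0.4, -3.8]
finger_gap: 12.9
finger_force: 40.0
```

>>> move_arm(dp=[[0,0,-1],[0,0,-1],[0,0,-1],[0,0,0],[0,0,0]], rotation=[[0,0,0],[0,0,0],[0,0,0],[0,0,0],[0,0,0]], hand=[0,0,0,0,0])

```text
clock: 11.38
eef_pos: [484.5, -201.9, 65.8]
eef_rot: [3.141, 0.0, 1.611]
wrist_force: [1.6, 1.4, 1.0]
finger_gap: 12.4
finger_force: 40.0
```

Contact: the wrist force has gone from -4 N to +1 N, so the plate is on the rim. Releasing.

>>> move_arm(dp=[[0,0,0],[0,0,0],[0,0,0],[0,0,0],[0,0,0],[0,0,0]], rotation=[[0,0,0],[0,0,0],[0,0,0],[0,0,0],[0,0,0],[0,0,0]], hand=[0,0.3,0.6,0.6,0.6,0.6])

```text
clock: 12.12
eef_pos: [484.1, -201.9, 65.4]
eef_rot: [-3.141, -0.0, 1.611]
wrist_force: [-0.8, -0.3, 0.3]
finger_gap: 55.9
finger_force: 0.0
```

>>> move_arm(dp=[[0,0,5],[0,0,15],[0,0,25],[0,0,30],[0,0,30],[0,0,30],[0,0,0],[0,0,0]], rotation=[[0,0,0],[0,0,0],[0,0,0],[0,0,0],[0,0,0],[0,0,0],[0,0,0],[0,0,0]], hand=[0.6,0.6,0.6,0.6,0.6,0.6,0.6,0.6])

```text
clock: 13.12
eef_pos: [483.9, -201.7, 200.2]
eef_rot: [-3.141, -0.0, 1.611]
wrist_force: [-0.3, 0.2, -0.7]
finger_gap: 56.5
finger_force: 0.0
```

```bash
python3 - <<'E'
from h import *
c=cam('scene'); a=cv2.resize(c['image'][140:290,230:410],None,fx=4,fy=4)
save({'image':a},'s5.png'); print(c['s']['eef_pos'],c['s']['wrist_force'],c['s']['finger_gap'])
E
```

```text
[ 483.89498491 -201.73414103  200.18713958] [-0.25445575  0.15176149 -0.70344783] 56.52199492332784
```

View pics/s5.png

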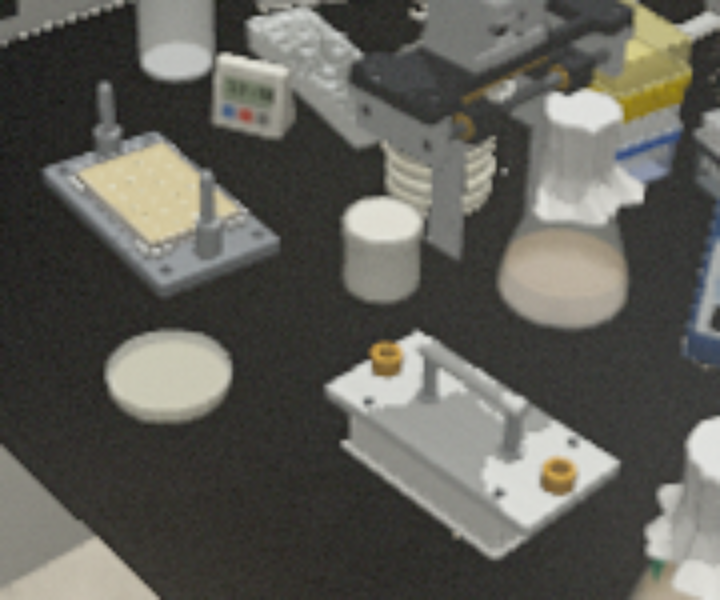

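The plate lies flat on the rim, the gripper is clear, the tray is in its nest and the bystanders have not moved.

```bash
python3 -c "
from cell import manip
print(manip.sign_off())"
```

```text
the job is handed in; nothing more can be done
None
```

I lifted the pin plate level off the dowels, set it down on the basin's rim with its pins inside, let go and handed the job in at about 13 s. In the last picture the agar tray, stand, dish, jar and timer look undisturbed. `sign_off()` gave no verdict.

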